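# Throw the range lever into the marked notch of a show-stand demonstrator

## Task

The drop link lying in the two saddles locks the gear-range demonstrator: lift it out and lay it gently down in the open steel tray. Then throw the ball-topped lever out of its bay, along the gate and into the notch the arrow on the deck points at, and let go so that its spring holds it fully home there. Leave everything else on the table where it is.

Things in the scene. Friction and masses are not known exactly. Their poses are not given: they have to be found in the camera images.
- rig: the demonstrator, a fixed hollow metal console. Deck: top 150 mm above the table, x from -100 to +120, y -130 to +130 mm. Origin on the table below the lever's pivot; x away from the robot at yaw 0, y left, z up. The lever comes up through the gate, a comb-shaped opening in the deck, under the front edge of a shelf. All 'rig' coordinates are in this frame.
- gate (a point): middle of the gate (rig 0, 0, 150 mm): a straight channel along rig y (x -14 to +9, y -86 to +80 mm, deck 12 mm thick) that opens on its +x side (x 9 to 46) into a wide bay (y -86 to -33) and three 18 mm wide notches centred at y = 5, 38 and 71; the teeth between them are part of the deck
- shelf_edge (a point): middle of the lower front edge of the shelf over the deck (rig x = 38, y = 0, 335 mm above the table). The shelf is 320 mm wide, 62 mm deep, with goods on it up to 365 mm, on two 16 mm posts (rig x = 90, y = +-145). The knob of a lever in the bay or a notch stands below this edge, out of reach of a hand pointing straight down; one leaning back to the robot by 35 to 45 degrees fits
- saddle (a point): slot floor of the saddle nearer the robot (rig x = -58, y = -18, 171 mm above the table); its twin is at rig x = +42. Each is a fixed black block 10 mm long in x and 34 mm wide, with a 22 mm wide slot along x, its floor 21 mm and its lips 37 mm above the deck
- link_mid (a point): centre (half-way up) of the loose drop link: a straight 16 x 16 mm steel rod along its x with a round eye (36 mm across, 36 mm high) centred 82 mm to either side; 200 mm over all, 0.3 kg. Starts level in the saddles along rig x, middle near rig x = -8, 29 mm above the deck, blocking the lever. Grip the free rod between saddle and channel, on the robot's side, clear of knob and shelf
- tray: fixed open steel tray, 256 (its x) by 104 mm (its y) outside, 30 mm high, walls and floor 4 mm thick; origin under its centre. The link is to lie flat in it, on its eyes, along the tray's x, its centre then 22 mm above the table. It stands left or right of the demonstrator
- knob (a point): centre of the lever's black ball knob, 45 mm across, 220 mm along the 12 mm steel rod from the pivot at rig (0, 0, 20 mm). With joints lever and swing it is at rig x = 220 sin(lever), y = 220 cos(lever) sin(swing), z = 20 + 220 cos(lever) cos(swing) mm
- stem (a point): point on the lever's rod in the gate, 137 mm from the pivot
- swing (a joint): sideways swing of the lever along the gate, rad; 0 upright, positive to rig +y, -0.56 to 0.56; stays where it is left (light friction). Starts in the bay, -0.50 to -0.34. The notches are at about 0.04, 0.30 and 0.52
- lever (a joint): lean of the lever across the gate, rad; positive to rig +x. A spring always presses it to +x, to its stop at 0.22 (fully home in the bay or a notch), with about 3 N at the knob there, 4.5 N upright. To pass the teeth pull it towards the robot to 0 or a little less (stop at -0.08)
- arrow: flat dark-steel arrow on the deck, 33 mm long, 22 mm wide, 3 mm thick, on the robot's side of the channel, pointing in rig +x across it at the notch to be used; the two other notches have a 12 mm round stud there instead. Origin on the deck level with that notch at rig x = 0; the arrow covers 15 to 48 mm to the robot's side of it
- target (a point): the point inside the marked notch where the lever's rod ends up (27 mm in rig +x from the arrow's origin)
- can: bystander: closed can, 66 mm across, 95 mm high, near right, in front of a corner of the demonstrator; origin under its centre
- carton: bystander: blue carton, 100 x 80 x 110 mm, far right; origin under its centre
- jar: bystander: jar, 68 mm across, 100 mm high, far left; origin under its centre
- coil: bystander: upright coil spring, 84 mm across, 150 mm high, behind the demonstrator; origin under its centre
- bushbox: bystander: white 60 mm box near left; origin under its centre
- flatbox: bystander: closed flat cardboard box with red lid, 242 x 108 x 48 mm, on the other side from the tray; origin under its centre
- link: the same drop link: origin at its centre (the same point as point link_mid)
There are look-alikes about, which are no part of the job. Of the things that look like the link, the larger one is meant.

How it is judged:
On the way, in this order (a step that is already met when the one before it is completed fails the run):
1. the drop link lies in the tray (x of link_mid in the frame of tray between -0.035 and 0.035 m and y of link_mid in the frame of tray between -0.04 and 0.04 m and z of link_mid in the frame of tray between 0.01 and 0.034 m and linear speed of link below 0.05 m/s), for 0.2 s.
2. the lever is in the marked notch (horizontal distance between stem and target below 0.015 m and value of joint lever above 0.15 rad), for 0.2 s.
At the end, for the whole second after the job is handed in: the link lies flat and at rest in the tray (its centre within 35 mm along and 40 mm across of the tray's centre, less than 34 mm up), and the lever is at rest in the notch at the arrow (rod within 15 mm of the notch's point, lean above 0.15 rad) (all of step 2 and x of link_mid in the frame of tray between -0.035 and 0.035 m and y of link_mid in the frame of tray between -0.04 and 0.04 m and z of link_mid in the frame of tray between 0.01 and 0.034 m and velocity of joint swing between -0.1 and 0.1 rad/s and velocity of joint lever between -0.1 and 0.1 rad/s and linear speed of link below 0.03 m/s); the robot touches nothing.
It fails at once if the link is dropped or thrown into the tray (faster than 0.6 m/s there) (horizontal distance between link_mid and tray below 0.08 m and z of link_mid in the frame of tray below 0.07 m and linear speed of link above 0.6 m/s).
It fails at once if a bystander is pushed more than 30 mm (distance of any of can, carton, jar, coil, bushbox, flatbox from where it was at the start of the episode above 0.03 m).
It also fails if it takes over 58 s, if anything falls off the work surface, if the arm or the gripper's body presses on something with over 40 N, if the wrist force passes 120 N, or if a joint passes its speed limit or range.

## Robot

A 6-joint arm with a two-finger parallel gripper is mounted at the origin on the work surface. World frame = base frame: x ahead of the robot, y to its left, z up, the work surface at z = 0. Lengths are in m, angles in rad, forces in N, time in s.
With the tool pointing down it reaches from about 0.375 to 0.9 m from the base axis. Payload 3.1 kg.
Tool frame: the origin (TCP) lies at the centre of the arm's flange, where the gripper is bolted on; the fingertips stand 173 mm ahead of it and the grasp point (between the pads) lies 155 mm ahead of it (tip_extent is the distance from the TCP to the fingertips, in m); z points along the fingers, y is the direction in which the jaws open and shut (so a half turn about z gives the same grasp; the last joint's range is limited). The gripper opens to 85 mm and grips with 20 to 120 N. Pads are 22 mm wide; open, the fingers measure 114 mm over their backs; the gripper's body (76 mm by 85 mm) begins 54 mm behind the grasp point. The pads swing forward as they close: fully open they stand 13 mm farther back than shut.
Start: joints at [1.111, 0.527, 1.433, -0, 1.181, -0.178], TCP at [0.174, 0.6, 0.405] pointing down, gripper open.
Joint ranges: [-3.08, 3.08], [-0.75, 2.2], [0.22, 2.44], [-1.43, 4.57], [0, 2.65], [-2.85, 2.85]. Speed limits (rad/s): [2.79, 2.79, 3.14, 3.14, 3.14, 3.14].

## Interface

Orientations are given as a unit quaternion [x, y, z, w].
In Python, from station import sense, snapshot, sign_off, tip_extent gives the robot as it stands. The module is installed in compiled form; this text tells all that it offers.
- The arm moves only by the tool servo_tool, never from a script. Its argument "rows" is a list of rows, each a list of 3 entries, a list of its own where there are three numbers: the shift along the tool's x, y, z in mm, then the turn about the tool's z in degrees, then the opening, from -1 (shut) to 1 (fully open), so that 0 is half open. A call has 1 to 8 rows; each row is the pose to reach, as a shift and turn from the pose measured when the call began, along the tool's axes at that moment; what a row does not reach only later rows make up. A row lasts 1/10 s, in which the tool goes at most 50 mm and 8.59 degrees, less where a joint would pass 70% of its speed; a pose out of reach is approached as far as the arm can. A call with a gripper value outside its range is refused whole. The fingers move at their own pace and stop on an object; "force" is the grip in N (left out, the last holds). Time passes only in rows, so rows that repeat a pose let the fingers close. It gives the time, the measured TCP pose, the force and the opening at its end, in the units of the state.
- sense(): the state, without advancing time (a new reading comes with each control period).
- snapshot(name): name is "scene" or "top" or "wrist"; returns a dict with "image" (384x512x3 uint8, blue, green, red), "z_map" (384x512 float32, m along the optical axis (not along the pixel's ray), 0 where there is no reading), "vertical_fov" (degrees; the focal length in pixels is half the picture's height over the tangent of half this angle, whatever the lens; pixels are square), "cx", "cy" (the principal point, pixels), "k1" (the pictures are not rectified: a ray, as slopes to the right and down, at radius r is drawn at 1 + k1 r^2 times it, then the intrinsics apply), "cam_to_world" (4x4, takes a point from camera to world coordinates). Camera axes: x right, y down, z forward; pixel columns grow to the right and rows downward; lengths in m; the calibration is good to about 2 mm. A picture is of the moment at which its call begins.
- sign_off(): hands the job in, once; it reports no verdict.
The state is a dict: "t": time; "q": joint angles; "qd": joint speeds; "tau": joint torques, N m; "tcp_pos": TCP position; "tool_rot": TCP orientation; "force": force on the tool from outside, world axes, zero at the start; "ft_torque": the same for the moment, N m; "finger_gap": opening from 0.0 (shut) to 1.0 (fully open).
Only numpy, scipy, OpenCV 4.12 (cv2) and the standard library are available. Lean on these libraries where they do the work, as an engineer would, in place of code of your own. Each camera call takes 0.05 s, during which the arm holds its last target. There are 200 camera calls.

## Working session

There is one attempt and no reset: what is moved stays moved. The work goes in short steps, Python scripts to look and compute and a tool call to move; the robot and the scene stay as the last step left them, time stands still between calls to the robot, and variables do not carry over. Pictures are saved under pics/ and viewed, about 8 in all and at most 12, crops included, and the job is handed in when it is done.

Besides the shell and the picture viewer there is one more tool, called after "Call:" as a command line: name --argument value ..., lists and objects as JSON in quotes. servo_tool: Moves the arm, as the interface text tells. Its arguments: {"type":"object","properties":{"rows":{"type":"array"},"force":{"type":"number"}},"required":["rows"]}

```bash
ls; mkdir -p pics
cat > h.py <<'E'
import numpy as np, cv2
from station import sense, snapshot, sign_off, tip_extent
from scipy.spatial.transform import Rotation as R
def cloud(s):
    h,w=s["z_map"].shape; f=h/2/np.tan(np.radians(s["vertical_fov"])/2)
    K=np.array([[f,0,s["cx"]],[0,f,s["cy"]],[0,0,1]]);d=np.array([s["k1"],0,0,0.])
    u,v=np.meshgrid(np.arange(w),np.arange(h))
    p=cv2.undistortPoints(np.stack([u,v],-1).reshape(-1,1,2).astype(np.float64),K,d).reshape(h,w,2)
    r=np.dstack([p,np.ones((h,w))])
    T=np.array(s["cam_to_world"])
    rw=r@T[:3,:3].T
    return rw*s["z_map"][...,None]+T[:3,3], rw, T[:3,3]
def plane(s,px,z):
    P,rw,o=cloud(s); u,v=px; d=rw[int(round(v)),int(round(u))]
    return o+d*(z-o[2])/d[2]
E
python3 - <<'E'
from h import *
import pickle
print(sense(),tip_extent)
for n in("scene","top"):
    s=snapshot(n);pickle.dump(s,open(n+".pkl","wb"))
    cv2.imwrite(f"pics/{n}0.png",cv2.resize(s["image"],None,fx=1.55,fy=1.55))
    print(n,s["vertical_fov"],s["k1"],np.round(s["cam_to_world"],3).tolist())
E
```

```text
pics
{'t': 0.0, 'q': array([ 1.11048848e+00,  5.28469881e-01,  1.43390651e+00,  2.57317833e-06,
        1.18140697e+00, -1.78476196e-01]), 'qd': array([-0.00092483,  0.00239517,  0.00022831, -0.00144407, -0.00062608,
        0.00044275]), 'tau': array([-7.73960928e-04, -4.42358637e+01, -1.78021860e+01, -1.52050629e-04,
        8.59063177e-03,  3.24021983e-06]), 'tcp_pos': array([0.17362277, 0.60003899, 0.40372959]), 'tool_rot': array([ 1.40450320e-01,  9.90087121e-01, -1.03958497e-03, -3.45059244e-04]), 'force': array([0.55352686, 0.14073578, 0.25693947]), 'ft_torque': array([ 0.0094771 ,  0.11035588, -0.01871456]), 'finger_gap': 1.0069555112404236} 0.1734
scene 52.83595291508449 -0.049957751350254764 [[-0.991, 0.099, -0.095, 0.676], [0.135, 0.588, -0.797, 0.845], [-0.023, -0.803, -0.596, 0.849], [0.0, 0.0, 0.0, 1.0]]
top 57.398057398533126 0.029807857503128518 [[0.003, -0.993, 0.122, 0.48], [-1.0, -0.004, -0.002, -0.009], [0.002, -0.122, -0.993, 1.12], [0.0, 0.0, 0.0, 1.0]]
```

View pics/top0.png

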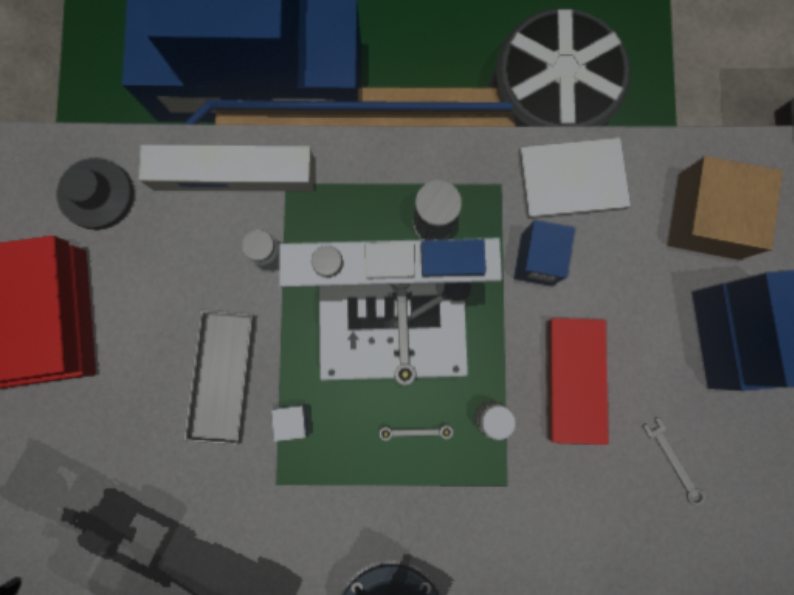

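View pics/scene0.png

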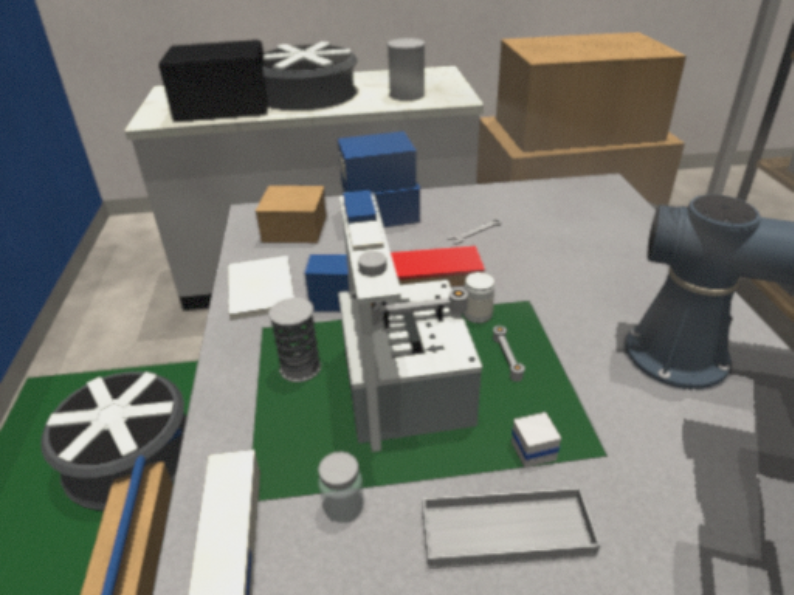

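The top view (1.55x pixels) shows these candidates and landmarks:
- **Link:** two candidates. One lies in the saddles on the deck, with its eye at (404,373). The other is small and lies on the mat at (416,433). The one in the saddles is larger and locks the lever, so it is the one meant.
- **Tray:** at (222,377), to the left of the rig.
- **Arrow:** at (353,340), pointing at the leftmost notch (y=71).
- **Knob:** near (455,290), under the shelf.

Next I measure and enlarge the deck.

Run:
```python
from h import *
import pickle
s=pickle.load(open("top.pkl","rb"));P,rw,o=cloud(s)
im=s["image"]
def rect(m,z,name):
    # project mask pixels on plane z
    p=(o+rw*((z-o[2])/rw[...,2])[...,None])[...,:2]
    q=p[m].astype(np.float32)
    r=cv2.minAreaRect(q);print(name,len(q),np.round(r[0],4),np.round(r[1],4),round(r[2],2));return q
Z=P[...,2]
v,u=np.mgrid[:384,:512]
box=lambda a,b,c,d:(u>a)&(u<c)&(v>b)&(v<d)
m=(abs(Z-.15)<.008)&box(195,170,315,255)
q=rect(m,.15,"deck")
# near edge: front edge fit, side edges
p=(o+rw*((.15-o[2])/rw[...,2])[...,None])
E=[]
for c in range(212,300,3):
    if 255<c<270: continue
    rows=np.where(m[:,c])[0]; E.append(p[rows.max(),c,:2])
E=np.array(E);f=np.polyfit(E[:,1],E[:,0],1);print("front edge x=%.4f*y+%.4f"%tuple(f))
L=[];Rr=[]
for r in range(190,238,3):
    cs=np.where(m[r])[0]; L.append(p[r,cs.min(),:2]);Rr.append(p[r,cs.max(),:2])
for A in(L,Rr):
    A=np.array(A);print("side y=%.4f*x+%.4f"%tuple(np.polyfit(A[:,0],A[:,1],1)),A.mean(0))
m=(Z>.017)&(Z<.05)&box(115,195,170,290);rect(m,.03,"tray rim")
m=(abs(Z-.187)<.012)&box(245,180,275,255);q=rect(m,.187,"link top")
# eye
m=(Z>.18)&(Z<.21)&box(245,228,275,255);q=rect(m,.197,"eye");print(q.mean(0))
print("table z",np.median(Z[box(60,300,100,330)]))
c=im[175:250,195:310];cv2.imwrite("pics/crop1.png",cv2.resize(c,None,fx=6.5,fy=6.5,interpolation=cv2.INTER_CUBIC))
```

```text
deck 4183 [ 0.5471 -0.0012] [0.1694 0.2598] 1.78
front edge x=-0.0314*y+0.4639
side y=0.0481*x+0.1014 [0.54752071 0.12768469]
side y=0.3671*x+-0.3231 [ 0.54840252 -0.12176632]
tray rim 537 [0.4621 0.3415] [0.1098 0.2544] 85.76
link top 482 [ 0.5385 -0.0199] [0.1737 0.0333] 2.25
eye 184 [ 0.4767 -0.023 ] [0.0491 0.0313] 0.2
[ 0.47397062 -0.0223332 ]
table z 0.0003403542535604931
```

View pics/crop1.png

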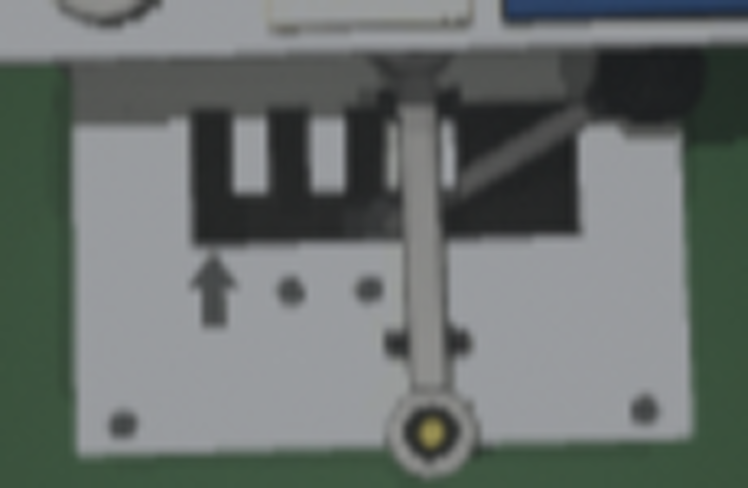

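The enlarged crop confirms both choices: the arrow points at the left notch (rig y=71), and the large link lies in the saddles. From the fits, the rig origin is near (0.562, -0.001) with yaw 1.8°, and the tray is near (0.462, 0.3415) with yaw -4.2°. I'm moving to hover over the link now.

Call:
servo_tool --rows '[[[-514, -497, -46], -18, 0.3], [[-514, -497, -46], -18, 0.3], [[-514, -497, -46], -18, 0.3], [[-514, -497, -46], -18, 0.3], [[-514, -497, -46], -18, 0.3], [[-514, -497, -46], -18, 0.3], [[-514, -497, -46], -18, 0.3], [[-514, -497, -46], -18, 0.3]]' --force 60

```text
t: 0.9
tcp_pos: [0.3717, 0.2539, 0.4302]
tool_rot: [-0.016, 1.0, -0.001, -0.001]
force: [1.0, 0.5, 0.9]
finger_gap: 0.65
```

```bash
cat >> h.py <<'E'
def shift(target,yaw=None):
    "tool shift (mm) to a world TCP target, turn (deg) to a world angle of tool y"
    s=sense();M=R.from_quat(s["tool_rot"]).as_matrix()
    d=M.T@(np.array(target)-s["tcp_pos"])*1000
    y=np.degrees(np.arctan2(M[1,1],M[0,1]))
    t=None if yaw is None else -((yaw-y+90)%180-90)
    print("t %.2f"%s["t"],"tcp",np.round(s["tcp_pos"],4),"z",np.round(M[:,2],3),"shift",np.round(d,1),"yaw %.1f"%y,"turn",t,"gap %.3f"%s["finger_gap"],"F",np.round(s["force"],1),"q",np.round(s["q"],2))
O=np.array([.5624,-.0007,0]);YAW=np.radians(1.8)
Rz=R.from_euler("z",YAW).as_matrix()
rig=lambda x,y,z:O+Rz@np.array([x,y,z])/1000
torig=lambda p:Rz.T@(np.array(p)-O).T*1000 if np.ndim(p)==1 else (np.array(p)-O)@Rz*1000
E
python3 -c "
from h import *
shift(rig(-33,-18,450),91.8)"
```

```text
t 0.90 tcp [0.3717 0.2539 0.4302] z [-0.001 -0.002 -1.   ] shift [-149.3 -278.6  -19.4] yaw 91.9 turn 0.06742385162998232 gap 0.650 F [1.  0.5 0.9] q [ 0.35  0.26  1.82 -0.    1.07 -1.25]
```

Call:
servo_tool --rows '[[[-149, -278, -20], 0, 0.3], [[-149, -278, -20], 0, 0.3], [[-149, -278, -20], 0, 0.3], [[-149, -278, -20], 0, 0.3], [[-149, -278, -20], 0, 0.3], [[-149, -278, -20], 0, 0.3], [[-149, -278, -20], 0, 0.3], [[-149, -278, -20], 0, 0.3]]'

```text
t: 1.7
tcp_pos: [0.5308, -0.0214, 0.4502]
tool_rot: [-0.014, 1.0, -0.001, -0.0]
force: [-0.7, 0.1, 0.7]
finger_gap: 0.654
```

Run:
```python
from h import *
import pickle
s=snapshot("wrist");pickle.dump(s,open("w1.pkl","wb"))
cv2.imwrite("pics/w1.png",s["image"])
P,_,_=cloud(s);Z=P[...,2]
r=torig(P)
m=(Z>.165)&(Z<.205)&(abs(r[...,1]+18)<30)&(r[...,0]>-75)&(r[...,0]<30)
for a in range(-50,10,10):
    k=m&(abs(r[...,0]-a)<5)&(Z>.182)&(Z<.192)
    if k.sum(): print(a,k.sum(),"y %.1f..%.1f"%(np.percentile(r[k][:,1],5),np.percentile(r[k][:,1],95)),np.median(Z[k]))
shift(rig(-33,-18,340),91.8)
```

```text
-50 326 y -32.4..-4.9 0.18616323392855474
-40 264 y -25.7..-11.6 0.1861780123544532
-30 239 y -25.1..-11.4 0.1860360780261736
-20 233 y -25.1..-11.2 0.18614914081480266
-10 229 y -25.6..-11.4 0.1860954062671703
0 219 y -25.2..-11.2 0.18619764961572152
t 1.75 tcp [ 0.5297 -0.0197  0.4499] z [-0.003 -0.001 -1.   ] shift [-6.000e-01  1.000e-01  1.099e+02] yaw 91.7 turn -0.05202286698127523 gap 0.650 F [-0.1  0.3  0.5] q [-0.25  0.35  1.61 -0.    1.18 -1.85]
```

View pics/w1.png

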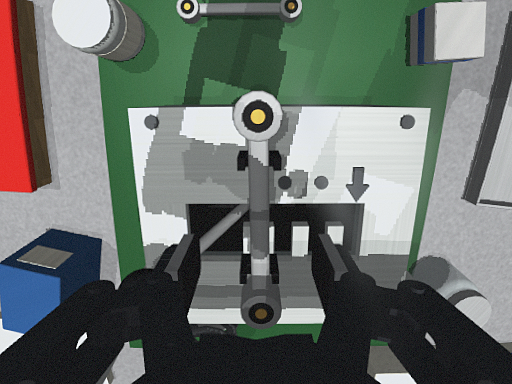

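The wrist view shows the link rod centred at column 258 with its eyes at (258,117) and (261,313), so the jaws line up. I'm descending.

Call:
servo_tool --rows '[[[0, 0, 40], 0, 0.3], [[0, 0, 75], 0, 0.3], [[0, 0, 100], 0, 0.3], [[0, 0, 110], 0, 0.3], [[0, 0, 110], 0, -0.3], [[0, 0, 110], 0, -1], [[0, 0, 110], 0, -1], [[0, 0, 110], 0, -1]]' --force 60

```text
t: 2.55
tcp_pos: [0.5298, -0.0196, 0.3416]
tool_rot: [-0.015, 1.0, -0.001, 0.0]
force: [-1.7, 1.8, 4.0]
finger_gap: 0.174
```

Call:
servo_tool --rows '[[[0, 0, 0], 0, -1], [[0, 0, 0], 0, -1], [[0, 0, 0], 0, -1], [[0, 0, 0], 0, -1]]'

```text
t: 2.95
tcp_pos: [0.5297, -0.0197, 0.3416]
tool_rot: [-0.015, 1.0, -0.001, -0.0]
force: [0.0, 0.0, 0.8]
finger_gap: 0.173
```

Call:
servo_tool --rows '[[[0, 0, -15], 0, -1], [[0, 0, -35], 0, -1], [[0, 0, -55], 0, -1], [[0, 0, -70], 0, -1], [[0, 0, -70], 0, -1], [[0, 0, -70], 0, -1]]' --force 100

```text
t: 3.55
tcp_pos: [0.5294, -0.0196, 0.4111]
tool_rot: [-0.015, 1.0, -0.0, -0.0]
force: [-0.7, 0.6, -2.2]
finger_gap: 0.162
```

Run:
```python
from h import *
s=snapshot("scene")
P,_,_=cloud(s);r=torig(P);Z=P[...,2]
for n,k in(("near",(r[...,0]<-70)),("mid",(r[...,0]>-30)&(r[...,0]<30))):
    m=k&(abs(r[...,1]+18)<22)&(Z>.20)&(Z<.3)&(r[...,0]>-120)
    print(n,m.sum(),np.percentile(Z[m],[5,50,95]) if m.sum() else "")
cv2.imwrite("pics/s2.png",cv2.resize(s["image"][160:310,180:340],None,fx=4,fy=4))
shift(rig(-33,-18,410))
```

```text
near 208 [0.23468445 0.25719751 0.26766087]
mid 178 [0.24222602 0.25462639 0.28425889]
t 3.60 tcp [ 0.5292 -0.0196  0.4105] z [-0.002 -0.001 -1.   ] shift [-0.8 -0.2  0.5] yaw 91.7 turn None gap 0.162 F [ 0.2 -0.5 -2.9] q [-0.25  0.39  1.66 -0.    1.09 -1.85]
```

View pics/s2.png

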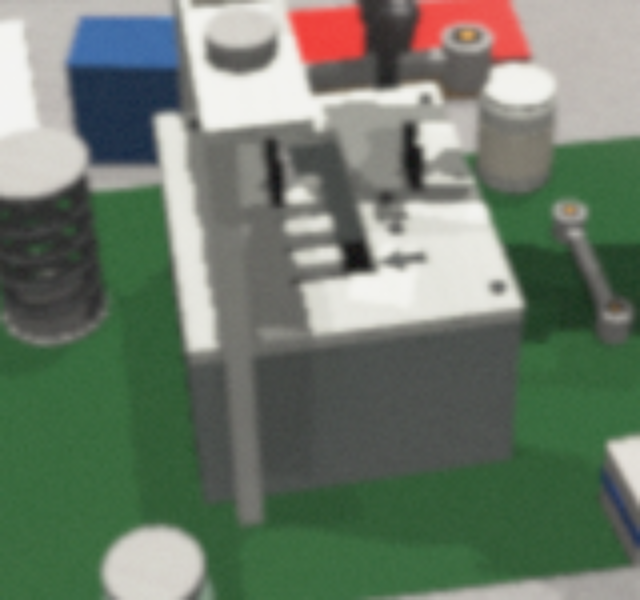

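The link is lifted and level, with its eye at (465,50) and nothing trapped. Next I pull it clear of the shelf.

Call:
servo_tool --rows '[[[30, 0, 0], 0, -1], [[70, 0, 0], 0, -1], [[100, 0, 0], 0, -1], [[110, 0, 0], 0, -1], [[110, -60, 0], 0, -1]]'

```text
t: 4.1
tcp_pos: [0.4182, -0.0689, 0.4097]
tool_rot: [-0.019, 1.0, 0.002, -0.003]
force: [1.1, 0.7, -3.0]
finger_gap: 0.159
```

Run:
```python
from h import *
import pickle
shift([.437,.343,.40],85.8)
s=pickle.load(open("top.pkl","rb"));P,rw,o=cloud(s)
p=(o+rw*((.03-o[2])/rw[...,2])[...,None])
g=cv2.cvtColor(s["image"],cv2.COLOR_BGR2GRAY)[195:292,112:172]
print((g[::8,::3]))
```

```text
t 4.10 tcp [ 0.4182 -0.0689  0.4097] z [-0.007  0.004 -1.   ] shift [-34.1 410.8  11.4] yaw 92.1 turn 6.3243472476531934 gap 0.159 F [ 1.1  0.7 -3. ] q [-0.43  0.25  1.9   0.    1.   -2.04]
[[106 107 110 107 107 106 104 108 107 107 110 107 108 107 107 106 106 105
  108 109]
 [103 105 107 107 107 107  89  69 116 109 108 102  96 100 105 105  91  78
   96 109]
 [105 103 106 105 106 105  53 100 127 127 127 129 131 128 129 130 117  50
  106 108]
 [103 103 105 104 105 106  55 125 128 130 129 131 131 129 131 131 120  56
  108 109]
 [102 106 107 106 105  87  71 131 129 132 131 133 131 131 133 133  62  80
  107 105]
 [105 106 106 107 107  53 108 132 132 132 133 134 131 133 134 132  49 102
  104 103]
 [107 107 106 107 110  52 129 132 133 131 133 134 131 134 134 112  55 105
  104 106]
 [105 106 105 107  83  71 131 130 132 129 133 132 132 133 134  65  78 105
  105 104]
 [105 106 106 106  50 109 130 129 128 127 130 128 131 131 129  50 102 105
  105 104]
 [102 104 106 113  49 124 128 126 126 127 128 127 129 129 108  55 105 104
  104 105]
 [106 106 107  76  71 126 126 126 125 127 128 127 129 128  86  79 105 106
  108 104]
 [105 105 108  85  63  59  63  61  58  58  64  90 106 106  55 104 107 106
  105 106]
 [100 104 107 103 105 104 106 106 106 108 105 106 107 105 105 104 106 106
  103 106]]
```

Call:
servo_tool --rows '[[[-10, 45, 0], 0, -1], [[-34, 95, 10], 2, -1], [[-34, 145, 10], 4, -1], [[-34, 195, 10], 6, -1], [[-34, 245, 10], 6, -1], [[-34, 295, 10], 6, -1], [[-34, 345, 10], 6, -1], [[-34, 380, 10], 6, -1]]'

```text
t: 4.9
tcp_pos: [0.4381, 0.3152, 0.4004]
tool_rot: [0.033, 0.999, 0.002, -0.003]
force: [1.1, -0.4, -2.8]
finger_gap: 0.162
```

Run:
```python
from h import *
import pickle
s=pickle.load(open("top.pkl","rb"));P,rw,o=cloud(s)
p=(o+rw*((.03-o[2])/rw[...,2])[...,None])[...,:2]
g=cv2.cvtColor(s["image"],cv2.COLOR_BGR2GRAY)
m=np.zeros(g.shape,bool);m[197:290,116:168]=g[197:290,116:168]<80
print(cv2.minAreaRect(p[m].astype(np.float32)))
shift([.437,.343,.25],85.8)
```

```text
((0.46360528469085693, 0.3359421491622925), (0.11084780842065811, 0.2511046826839447), 85.1489028930664)
t 4.90 tcp [0.4381 0.3152 0.4004] z [-0.007  0.005 -1.   ] shift [  1.9  27.  150.5] yaw 86.2 turn 0.3902412044795085 gap 0.162 F [ 1.1 -0.4 -2.8] q [ 0.41  0.42  1.65  0.01  1.08 -1.09]
```

Call:
servo_tool --rows '[[[2, 23, 50], 0.4, -1], [[2, 23, 70], 0.4, -1], [[2, 23, 70], 0.4, -1], [[2, 23, 70], 0.4, -1]]'

```text
t: 5.3
tcp_pos: [0.4376, 0.3387, 0.3298]
tool_rot: [0.037, 0.999, 0.002, -0.004]
force: [-0.6, -0.5, -1.7]
finger_gap: 0.162
```

Run:
```python
from h import *
s=snapshot("wrist");P,_,_=cloud(s);Z=P[...,2]
cv2.imwrite("pics/w2.png",s["image"])
m=(Z>.022)&(Z<.034)&(abs(P[...,1]-.34)<.09)&(abs(P[...,0]-.462)<.15)
q=P[m][:,:2].astype(np.float32)
for x in(.36,.4,.44,.48,.52):
    k=q[abs(q[:,0]-x)<.01]
    if len(k): print(x,len(k),k[:,1].min(),k[:,1].max())
print("x",q[:,0].min(),q[:,0].max());print(cv2.minAreaRect(q))
m=(Z>.10)&(Z<.2)
shift([.437,.341,.26],85.8)
```

```text
0.36 288 0.2989302 0.40361595
0.4 258 0.2952484 0.40062958
0.44 235 0.2920393 0.3978066
0.48 213 0.2891875 0.39459565
0.52 87 0.38645092 0.39076108
x 0.3319759 0.5917481
((0.4630890488624573, 0.3432404398918152), (0.10473329573869705, 0.2561201751232147), 85.57552337646484)
t 5.35 tcp [0.4381 0.3386 0.3309] z [-0.005  0.005 -1.   ] shift [ 0.8  2.  70.9] yaw 85.8 turn -0.03890252122349125 gap 0.160 F [-0.  -0.2 -2.5] q [ 0.45  0.53  1.68  0.01  0.93 -1.05]
```

View pics/w2.png

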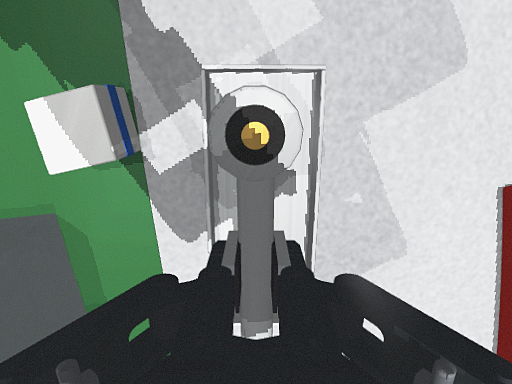

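The wrist view shows the link aligned over the tray, with its eye at (255,135) and the rim spanning columns 205–325. The tray centre is (0.463, 0.343). I'm lowering the link gently.

Call:
servo_tool --rows '[[[0, 6, 30], 0, -1], [[0, 6, 60], 0, -1], [[0, 6, 85], 0, -1], [[0, 6, 105], 0, -1], [[0, 6, 120], 0, -1], [[0, 6, 130], 0, -1], [[0, 6, 136], 0, -1], [[0, 6, 140], 0, -1]]'

```text
t: 6.15
tcp_pos: [0.4386, 0.3453, 0.1916]
tool_rot: [0.037, 0.999, 0.003, -0.002]
force: [0.7, 0.4, -2.8]
finger_gap: 0.157
```

Call:
servo_tool --rows '[[[0, 0, 3], 0, -1], [[0, 0, 5], 0, -1], [[0, 0, 6], 0, -1], [[0, 0, 6], 0, -1]]'

```text
t: 6.55
tcp_pos: [0.4386, 0.3454, 0.1857]
tool_rot: [0.037, 0.999, 0.003, -0.002]
force: [-0.8, 0.9, -2.3]
finger_gap: 0.158
```

Call:
servo_tool --rows '[[[0, 0, 1], 0, -1], [[0, 0, 2], 0, -1], [[0, 0, 2], 0, -1]]'

```text
t: 6.85
tcp_pos: [0.4385, 0.3456, 0.1848]
tool_rot: [0.037, 0.999, 0.003, -0.001]
force: [-1.4, 0.4, 3.9]
finger_gap: 0.159
```

```bash
python3 -c "
from h import *
shift([.438,.345,.1846])"
```

```text
t 6.85 tcp [0.4385 0.3456 0.1848] z [-0.003  0.007 -1.   ] shift [ 0.5 -0.6  0.2] yaw 85.7 turn None gap 0.159 F [-1.4  0.4  3.9] q [ 0.47  0.78  1.74  0.01  0.62 -1.04]
```

The link has touched down: the force changed sign to +3.9 N. I'm releasing it slowly and rising.

Call:
servo_tool --rows '[[[0, 0, 0], 0, -0.5], [[0, 0, 0], 0, -0.35], [[0, 0, 0], 0, -0.25], [[0, 0, 0], 0, -0.25], [[0, 0, -20], 0, -0.25], [[0, 0, -60], 0, -0.25], [[0, 0, -100], 0, -0.25], [[0, 0, -150], 0, -0.25]]'

```text
t: 7.65
tcp_pos: [0.4384, 0.3442, 0.3349]
tool_rot: [0.037, 0.999, 0.002, -0.003]
force: [1.5, 0.1, 1.0]
finger_gap: 0.374
```

Run:
```python
from h import *
s=snapshot("wrist");P,_,_=cloud(s);Z=P[...,2]
m=(Z>.034)&(Z<.05)&(abs(P[...,1]-.345)<.05)&(abs(P[...,0]-.462)<.13)
q=P[m];print("eyes top",m.sum(),q.min(0),q.max(0),np.median(q,0))
m=(Z>.022)&(Z<.034)&(abs(P[...,1]-.345)<.02)&(abs(P[...,0]-.44)<.06)
q=P[m];print("rod",m.sum(),q.min(0),q.max(0))
shift(rig(-150,100,700),91.8)
```

```text
eyes top 2400 [0.36112885 0.32173332 0.03412561] [0.55963689 0.36791494 0.04221738] [0.38815948 0.3459709  0.0393459 ]
rod 1859 [0.39634521 0.33419371 0.02503379] [0.49998212 0.35682973 0.03167271]
t 7.70 tcp [0.4406 0.3456 0.3437] z [ 0.009  0.013 -1.   ] shift [   9.7 -247.9 -359.7] yaw 85.8 turn -6.029284113344872 gap 0.376 F [1.1 0.5 4. ] q [ 0.46  0.52  1.66  0.01  0.95 -1.04]
```

Step 1 holds: the link lies flat, spanning x .361–.560 and centred at about (.460, .345). The commands cannot tilt the hand directly, so I'll go high in the rig's x-plane and see how the arm treats a pose just out of reach. It may trade off tilt there.

Call:
servo_tool --rows '[[[0, 0, -50], -2, -0.25], [[-26, -50, -100], -4, -0.25], [[-26, -90, -150], -6, -0.25], [[-26, -130, -190], -6, -0.25], [[-26, -170, -230], -6, -0.25], [[-26, -200, -260], -6, -0.25], [[-26, -219, -276], -6, -0.25], [[-26, -219, -276], -6, -0.25]]'

```text
t: 8.5
tcp_pos: [0.4475, 0.1197, 0.6201]
tool_rot: [-0.014, 1.0, 0.006, 0.008]
force: [-0.1, -0.4, -0.1]
finger_gap: 0.37
```

Call:
servo_tool --rows '[[[-45, 0, 0], 0, -0.25], [[-90, 0, 0], 0, -0.25], [[-140, 0, 0], 0, -0.25], [[-190, 0, 0], 0, -0.25], [[-240, 0, 0], 0, -0.25], [[-290, 0, 0], 0, -0.25], [[-340, 0, 0], 0, -0.25], [[-390, 0, 0], 0, -0.25]]'

```text
t: 9.3
tcp_pos: [0.83, 0.1304, 0.625]
tool_rot: [-0.014, 1.0, 0.006, 0.007]
force: [2.6, -0.3, 0.5]
finger_gap: 0.374
```

```bash
python3 -c "
from h import *
shift([.45,.125,.62],91.8)"
```

```text
t 9.30 tcp [0.83   0.1304 0.625 ] z [ 0.014  0.012 -1.   ] shift [380.    5.4  -0.5] yaw 91.6 turn -0.1678020132869733 gap 0.374 F [ 2.6 -0.3  0.5] q [ 0.02  0.82  0.29  0.01  2.02 -1.57]
```

Call:
servo_tool --rows '[[[-50, 0, 0], 0, -0.25], [[-100, 0, 0], 0, -0.25], [[-150, 0, 0], 0, -0.25], [[-150, 0, 0], 0, -0.25]]'

```text
t: 9.7
tcp_pos: [0.8666, 0.1212, 0.5872]
tool_rot: [-0.014, 1.0, 0.008, 0.024]
force: [0.9, 0.6, 1.0]
finger_gap: 0.376
```

```bash
python3 -c "
from h import *
shift([.45,.125,.62],91.8)"
```

```text
t 9.70 tcp [0.8666 0.1212 0.5872] z [ 0.048  0.016 -0.999] shift [414.3  16.1 -52.7] yaw 91.6 turn -0.16499757707208573 gap 0.376 F [0.9 0.6 1. ] q [ 0.01  0.9   0.22  0.02  1.98 -1.58]
```

Call:
servo_tool --rows '[[[-400, 0, -300], 0, -0.25], [[-400, 0, -300], 0, -0.25], [[-400, 0, -300], 0, -0.25], [[-400, 0, -300], 0, -0.25], [[-400, 0, -300], 0, -0.25], [[-400, 0, -300], 0, -0.25], [[-400, 0, -300], 0, -0.25], [[-400, 0, -300], 0, -0.25]]'

```text
t: 10.5
tcp_pos: [0.8423, 0.0953, 0.6448]
tool_rot: [-0.014, 0.999, 0.009, 0.04]
force: [0.6, 0.5, -0.4]
finger_gap: 0.377
```

```bash
python3 -c "
from h import *
shift([.45,.125,.62],91.8)"
```

```text
t 10.50 tcp [0.8423 0.0953 0.6448] z [ 0.08   0.02  -0.997] shift [392.1  40.5  -6. ] yaw 91.6 turn -0.15557598032377484 gap 0.377 F [ 0.6  0.5 -0.4] q [-0.02  0.83  0.22  0.02  2.01 -1.61]
```

Each out-of-reach pull adds about 0.03 rad of forward tilt, and only the change per call counts. I'll repeat it with short calls, high and clear of the shelf.

Call:
servo_tool --rows '[[[-300, 100, -100], 0, -0.25], [[-300, 100, -100], 0, -0.25]]'

```text
t: 10.7
tcp_pos: [0.8472, 0.1153, 0.6394]
tool_rot: [-0.014, 0.998, 0.011, 0.056]
force: [-0.2, -0.1, 0.7]
finger_gap: 0.376
```

Call:
servo_tool --rows '[[[-300, 40, -100], 0, -0.25], [[-300, 40, -100], 0, -0.25]]'

```text
t: 10.9
tcp_pos: [0.8527, 0.1188, 0.6362]
tool_rot: [-0.014, 0.997, 0.014, 0.072]
force: [-0.3, 0.3, 0.2]
finger_gap: 0.381
```

Call:
servo_tool --rows '[[[-300, 40, -100], 0, -0.25]]'

```text
t: 11.0
tcp_pos: [0.8563, 0.1198, 0.6365]
tool_rot: [-0.014, 0.996, 0.015, 0.086]
force: [-0.4, -0.7, -0.1]
finger_gap: 0.378
```

```bash
python3 -c "
from h import *
shift([.45,.125,.62],91.8)"
```

```text
t 11.00 tcp [0.8563 0.1198 0.6365] z [ 0.171  0.033 -0.985] shift [402.8  17.4 -53.1] yaw 91.8 turn -0.014293921771766804 gap 0.378 F [-0.4 -0.7 -0.1] q [ 0.01  0.84  0.22  0.03  1.91 -1.58]
```

Call:
servo_tool --rows '[[[-300, 30, -100], 0, -0.25]]'

```text
t: 11.1
tcp_pos: [0.8594, 0.1196, 0.6386]
tool_rot: [-0.014, 0.995, 0.018, 0.102]
force: [0.8, -0.2, 0.2]
finger_gap: 0.376
```

Call:
servo_tool --rows '[[[-300, 30, -100], 0, -0.25]]'

```text
t: 11.2
tcp_pos: [0.862, 0.1189, 0.642]
tool_rot: [-0.014, 0.993, 0.02, 0.118]
force: [0.9, 0.3, -0.6]
finger_gap: 0.373
```

Call:
servo_tool --rows '[[[-300, 30, -100], 0, -0.25]]'

```text
t: 11.3
tcp_pos: [0.8639, 0.1185, 0.6468]
tool_rot: [-0.014, 0.991, 0.022, 0.134]
force: [-0.8, 0.5, 0.4]
finger_gap: 0.378
```

Call:
servo_tool --rows '[[[-300, 30, -100], 0, -0.25]]'

```text
t: 11.4
tcp_pos: [0.8652, 0.1181, 0.6526]
tool_rot: [-0.014, 0.988, 0.024, 0.151]
force: [-0.2, 0.6, -0.8]
finger_gap: 0.372
```

Call:
servo_tool --rows '[[[-300, 30, -100], 0, -0.25]]'

```text
t: 11.5
tcp_pos: [0.866, 0.1176, 0.6595]
tool_rot: [-0.013, 0.985, 0.026, 0.167]
force: [0.4, -0.1, -0.1]
finger_gap: 0.374
```

Call:
servo_tool --rows '[[[-300, 30, -100], 0, -0.25]]'

```text
t: 11.6
tcp_pos: [0.866, 0.1171, 0.6674]
tool_rot: [-0.013, 0.982, 0.028, 0.184]
force: [0.5, -0.5, 0.1]
finger_gap: 0.376
```

```bash
python3 -c "
from h import *
shift([.45,.125,.62],91.8)"
```

```text
t 11.60 tcp [0.866  0.1171 0.6674] z [ 0.361  0.059 -0.931] shift [ 404.8   20.6 -105.5] yaw 92.1 turn 0.27886304234479553 gap 0.376 F [ 0.5 -0.5  0.1] q [-0.    0.81  0.22  0.06  1.74 -1.58]
```

Call:
servo_tool --rows '[[[-300, 30, -100], 0, 0]]'

```text
t: 11.7
tcp_pos: [0.8655, 0.1165, 0.6762]
tool_rot: [-0.013, 0.979, 0.03, 0.201]
force: [0.1, -0.8, 0.3]
finger_gap: 0.497
```

Call:
servo_tool --rows '[[[-300, 30, -100], 0, 0]]'

```text
t: 11.8
tcp_pos: [0.8643, 0.1158, 0.686]
tool_rot: [-0.013, 0.976, 0.032, 0.217]
force: [-0.5, 0.7, -0.0]
finger_gap: 0.5
```

Call:
servo_tool --rows '[[[-300, 30, -100], 0, 0.3]]'

```text
t: 11.9
tcp_pos: [0.8625, 0.115, 0.6966]
tool_rot: [-0.013, 0.972, 0.034, 0.233]
force: [-0.2, 0.1, -0.3]
finger_gap: 0.643
```

Call:
servo_tool --rows '[[[-300, 30, -100], 0, 0.3]]'

```text
t: 12.0
tcp_pos: [0.86, 0.1142, 0.708]
tool_rot: [-0.013, 0.968, 0.036, 0.25]
force: [0.1, -0.4, 0.8]
finger_gap: 0.653
```

Call:
servo_tool --rows '[[[-300, 30, -100], 0, 0.5]]'

```text
t: 12.1
tcp_pos: [0.8568, 0.1132, 0.7201]
tool_rot: [-0.012, 0.963, 0.038, 0.266]
force: [0.2, -0.8, 0.2]
finger_gap: 0.747
```

Call:
servo_tool --rows '[[[-300, 30, -100], 0, 0.5]]'

```text
t: 12.2
tcp_pos: [0.853, 0.1122, 0.733]
tool_rot: [-0.012, 0.959, 0.04, 0.282]
force: [-0.6, 0.1, 0.1]
finger_gap: 0.75
```

Call:
servo_tool --rows '[[[-300, 30, -100], 0, 0.7]]'

```text
t: 12.3
tcp_pos: [0.8485, 0.111, 0.7464]
tool_rot: [-0.012, 0.954, 0.041, 0.297]
force: [-0.0, 0.7, 0.0]
finger_gap: 0.846
```

Call:
servo_tool --rows '[[[-300, 30, -100], 0, 0.7]]'

```text
t: 12.4
tcp_pos: [0.8432, 0.1098, 0.7605]
tool_rot: [-0.012, 0.949, 0.043, 0.313]
force: [-0.6, 0.4, 0.0]
finger_gap: 0.847
```

Call:
servo_tool --rows '[[[-300, 30, -100], 0, 0.7]]'

```text
t: 12.5
tcp_pos: [0.8373, 0.1085, 0.775]
tool_rot: [-0.012, 0.943, 0.045, 0.328]
force: [-0.2, -0.9, -0.2]
finger_gap: 0.849
```

Run:
```python
from h import *
import pickle
shift([.45,.125,.62],91.8)
# knob from scene view: dark points near bay
for n in("scene","top"):
    s=snapshot(n);pickle.dump(s,open(n+"2.pkl","wb"));P,_,_=cloud(s);r=torig(P);g=s["image"].max(2)
    m=(r[...,0]>10)&(r[...,0]<90)&(r[...,1]<-40)&(r[...,1]>-140)&(r[...,2]>185)&(r[...,2]<250)
    print(n,m.sum())
    if m.sum(): 
        q=r[m]; A=np.c_[2*q,np.ones(len(q))];c=np.linalg.lstsq(A,(q**2).sum(1),rcond=None)[0]
        print(q.min(0),q.max(0),"sphere",c[:3],np.sqrt(c[3]+c[:3]@c[:3]))
s=pickle.load(open("scene2.pkl","rb"));cv2.imwrite("pics/s3.png",cv2.resize(s["image"][150:290,200:340],None,fx=4.2,fy=4.2))
```

```text
t 12.50 tcp [0.8373 0.1085 0.775 ] z [ 0.619  0.093 -0.78 ] shift [ 400.    24.6 -117.1] yaw 93.0 turn 1.197335698178719 gap 0.849 F [-0.2 -0.9 -0.2] q [-0.02  0.7   0.22  0.1   1.55 -1.58]
scene 0
top 180
[  29.12508578 -133.91842505  185.02341528] [ 59.25985658 -90.59113837 228.20492007] sphere [  50.90403397 -112.13493856  202.25641601] 23.31148143400316
```

View pics/s3.png

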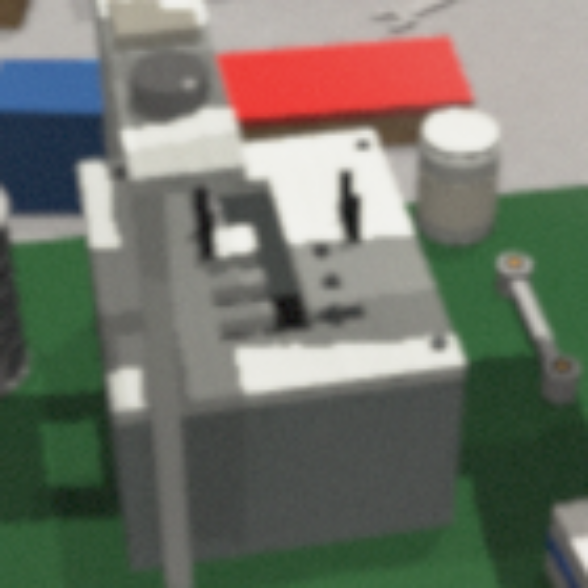

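The view shows the clear deck with the empty saddle slots at (205,225) and (350,210), and the arrow at (340,313) pointing at the front-left notch. The knob is hidden under the shelf here. The top depth fit puts it at rig (51, -112, 202) with r=23 mm, and its height matches swing ≈ -0.55. The hand now leans 39°.

```bash
cat >> h.py <<'E'
def knobshift(x,y,z,back):
    M=R.from_quat(sense()["tool_rot"]).as_matrix(); shift(rig(x,y,z)-M[:,2]*back/1000,91.8)
E
python3 -c "
from h import *
shift([.45,-.10,.70],91.8);knobshift(50,-110,203,270)"
```

```text
t 12.60 tcp [0.8357 0.1086 0.7779] z [ 0.621  0.093 -0.778] shift [ 348.6 -193.5 -198.4] yaw 93.0 turn 1.213504696984387 gap 0.850 F [-0.6  0.5  1. ] q [-0.02  0.7   0.22  0.1   1.55 -1.58]
t 12.60 tcp [0.8357 0.1086 0.7779] z [ 0.621  0.093 -0.778] shift [ 528.8 -249.5   20.4] yaw 93.0 turn 1.213504696984387 gap 0.850 F [-0.6  0.5  1. ] q [-0.02  0.7   0.22  0.1   1.55 -1.58]
```

Call:
servo_tool --rows '[[[40, -20, -22], 0.5, 0.6], [[80, -44, -45], 1, 0.6], [[120, -66, -68], 1, 0.6], [[160, -88, -90], 1, 0.6], [[200, -110, -113], 1, 0.6], [[240, -132, -136], 1, 0.6], [[280, -154, -158], 1, 0.6], [[320, -176, -180], 1, 0.6]]'

```text
t: 13.4
tcp_pos: [0.4974, -0.0725, 0.7081]
tool_rot: [-0.004, 0.943, 0.048, 0.33]
force: [-0.6, -2.3, 1.3]
finger_gap: 0.8
```

```bash
python3 -c "
from h import *
knobshift(50,-110,203,270)"
```

```text
t 13.40 tcp [ 0.4974 -0.0725  0.7081] z [ 0.622  0.093 -0.778] shift [220.8 -85.1 193.1] yaw 92.3 turn 0.4572123779271067 gap 0.800 F [-0.6 -2.3  1.3] q [-0.46  0.02  1.41  0.4   1.16 -2.1 ]
```

Call:
servo_tool --rows '[[[40, -20, 0], 0.5, 0.6], [[80, -45, 10], 0.5, 0.6], [[120, -70, 35], 0.5, 0.6], [[160, -85, 65], 0.5, 0.6], [[195, -85, 100], 0.5, 0.6], [[221, -85, 140], 0.5, 0.6], [[221, -85, 180], 0.5, 0.6], [[221, -85, 193], 0.5, 0.6]]'

```text
t: 14.2
tcp_pos: [0.4543, -0.1302, 0.4189]
tool_rot: [0.003, 0.946, 0.049, 0.321]
force: [-0.6, -0.2, 0.7]
finger_gap: 0.799
```

Run:
```python
from h import *
s=snapshot("wrist");P,_,_=cloud(s);r=torig(P)
cv2.imwrite("pics/w3.png",s["image"])
m=(r[...,0]>10)&(r[...,0]<90)&(r[...,1]<-50)&(r[...,1]>-136)&(r[...,2]>183)&(r[...,2]<250)
q=r[m];print(m.sum());A=np.c_[2*q,np.ones(len(q))];c=np.linalg.lstsq(A,(q**2).sum(1),rcond=None)[0]
print(q.min(0),q.max(0),"sphere",c[:3],np.sqrt(c[3]+c[:3]@c[:3]))
knobshift(*c[:3],150)
```

```text
2641
[  26.46863565 -134.74903525  183.00653619] [ 61.13299858 -89.6740902  225.41180521] sphere [  51.0716047  -112.20086208  200.91678044] 23.832571655192606
t 14.25 tcp [ 0.4552 -0.1305  0.4195] z [ 0.609  0.091 -0.788] shift [  5.3  -5.8 122.5] yaw 91.5 turn -0.277534862645922 gap 0.801 F [ 0.6 -0.5 -0.7] q [-0.63  0.25  1.97  0.87  0.6  -2.85]
```

View pics/w3.png

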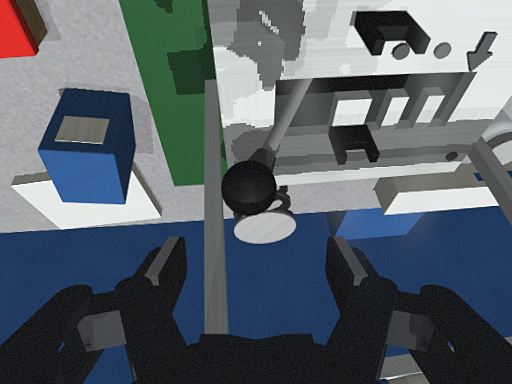

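The wrist view shows the knob at (248,188), with the shelf post behind it at column 215. The sphere fit agrees at rig (51, -112, 201). q6 sits at its limit (-2.85), so I'm adding an 8° turn to free it, which doesn't matter on a ball, and then approaching along the tool axis.

Call:
servo_tool --rows '[[[5, -6, 0], 8, 0.5], [[5, -6, 30], 8, 0.5], [[5, -6, 60], 8, 0.5], [[5, -6, 85], 8, 0.5], [[5, -6, 100], 8, 0.5], [[5, -6, 100], 8, 0.5]]'

```text
t: 14.85
tcp_pos: [0.5189, -0.1263, 0.3445]
tool_rot: [0.069, 0.945, 0.07, 0.313]
force: [0.1, -0.2, 0.1]
finger_gap: 0.749
```

```bash
python3 -c "
from h import *
knobshift(51,-112,201,155)"
```

```text
t 14.85 tcp [ 0.5189 -0.1263  0.3445] z [ 0.6    0.09  -0.795] shift [ 8.1 -1.9 19.3] yaw 84.9 turn -6.8764736950463 gap 0.749 F [ 0.1 -0.2  0.1] q [-0.54  0.46  1.91  1.05  0.46 -2.85]
```

Call:
servo_tool --rows '[[[5, -2, 8], 6, 0.5], [[8, -2, 16], 6, 0.5], [[8, -2, 18], 6, 0.5], [[8, -2, 18], 6, 0.5]]'

```text
t: 15.25
tcp_pos: [0.5231, -0.1254, 0.3261]
tool_rot: [0.119, 0.94, 0.086, 0.309]
force: [1.1, 0.5, 0.9]
finger_gap: 0.75
```

Run:
```python
from h import *
knobshift(51,-112,201,155)
s=snapshot("wrist");cv2.imwrite("pics/w4.png",s["image"])
```

```text
t 15.25 tcp [ 0.5231 -0.1254  0.3261] z [ 0.601  0.089 -0.794] shift [0.8 0.2 2. ] yaw 80.0 turn -11.83262408537577 gap 0.750 F [1.1 0.5 0.9] q [-0.53  0.49  1.92  1.13  0.44 -2.84]
```

View pics/w4.png

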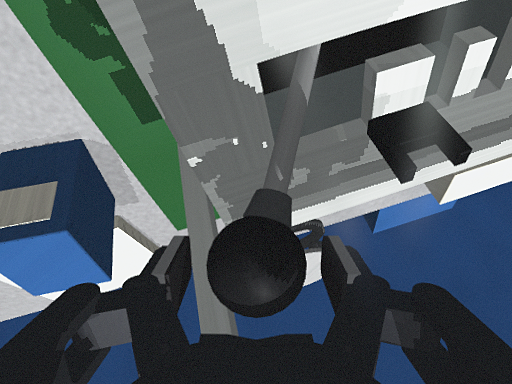

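The knob, at (257,267), is centred between the pads. I'm closing softly.

Call:
servo_tool --rows '[[[0, 0, 2], 0, 0.2], [[0, 0, 2], 0, 0], [[0, 0, 2], 0, -0.3], [[0, 0, 2], 0, -1], [[0, 0, 2], 0, -1]]' --force 30

```text
t: 15.8
tcp_pos: [0.5247, -0.1254, 0.3253]
tool_rot: [0.119, 0.939, 0.086, 0.31]
force: [0.1, 1.2, 5.1]
finger_gap: 0.509
```

Run:
```python
from h import *
s=sense();M=R.from_quat(s["tool_rot"]).as_matrix()
print(s["force"],s["finger_gap"])
# knob in hand: keep offset knob(start)->TCP ; waypoints along lever/swing
k=lambda l,w:rig(220*np.sin(l),220*np.cos(l)*np.sin(w),20+220*np.cos(l)*np.cos(w))
k0=k(.22,-.549);print("k0 rig",torig(k0),s["tcp_pos"],"back",M.T@(k0-s["tcp_pos"])*1000)
for l,w in[(.1,-.55),(0,-.55),(-.04,-.55),(-.04,-.4),(-.04,-.25),(-.04,-.1),(-.04,.05),(-.04,.2),(-.04,.35),(-.04,.52),(.1,.52),(.22,.52)]:
    print(l,w,np.round(M.T@(k(l,w)-k0)*1000).astype(int))
```

```text
[0.13241905 1.17565457 5.09034964] 0.5087251646121568
k0 rig [  48.01051708 -112.03651846  203.14695952] [ 0.52468568 -0.12538717  0.32534176] back [ 3.04284891e+00 -1.25053342e-01  1.51936146e+02]
0.1 -0.55 [ 17  -7 -19]
0 -0.55 [ 34 -11 -33]
-0.04 -0.55 [ 41 -13 -38]
-0.04 -0.4 [ 41  18 -48]
-0.04 -0.25 [ 44  51 -54]
-0.04 -0.1 [ 51  83 -56]
-0.04 0.05 [ 60 114 -55]
-0.04 0.2 [ 72 144 -49]
-0.04 0.35 [ 87 172 -40]
-0.04 0.52 [106 201 -25]
0.1 0.52 [ 83 206  -6]
0.22 0.52 [ 64 209  13]
```

Call:
servo_tool --rows '[[[9, -3, -10], 0, -1], [[17, -7, -19], 0, -1], [[26, -9, -27], 0, -1], [[34, -11, -33], 0, -1], [[40, -12, -37], 0, -1], [[40, -12, -37], 0, -1], [[40, -12, -37], 0, -1]]'

```text
t: 16.5
tcp_pos: [0.4754, -0.1256, 0.3399]
tool_rot: [0.12, 0.943, 0.089, 0.296]
force: [5.4, 6.3, -12.5]
finger_gap: 0.505
```

```bash
cat >> h.py <<'E'
k=lambda l,w:rig(220*np.sin(l),220*np.cos(l)*np.sin(w),20+220*np.cos(l)*np.cos(w))
def lev(pts,off=(3,0,152)):
    s=sense();M=R.from_quat(s["tool_rot"]).as_matrix();c=s["tcp_pos"]+M@np.array(off)/1000
    r=torig(c)-[0,0,20];print("t",s["t"],"grip rig",r.round(1),"|r| %.1f lever %.3f swing %.3f"%(np.linalg.norm(r),np.arcsin(min(1,r[0]/220)),np.arctan2(r[1],r[2])),"F",s["force"].round(1),"gap %.3f"%s["finger_gap"],"z",M[:,2].round(3),"q",s["q"].round(2))
    for l,w in pts: print(l,w,np.round(M.T@(k(l,w)-c)*1000).astype(int).tolist())
E
python3 -c "
from h import *
lev([(-.04,-.45),(-.04,-.35),(-.04,-.25),(-.04,-.15),(-.04,-.05),(-.04,.05),(-.04,.15),(-.04,.25)])"
```

```text
t 16.5 grip rig [  -4.6 -109.4  195.4] |r| 224.0 lever -0.021 swing -0.510 F [  5.4   6.3 -12.5] gap 0.505 z [ 0.58   0.096 -0.809] q [-0.59  0.42  2.    1.1   0.47 -2.85]
-0.04 -0.45 [6, 13, -3]
-0.04 -0.35 [8, 34, -9]
-0.04 -0.25 [11, 56, -12]
-0.04 -0.15 [15, 77, -14]
-0.04 -0.05 [20, 98, -14]
-0.04 0.05 [27, 119, -13]
-0.04 0.15 [35, 139, -9]
-0.04 0.25 [44, 159, -4]
```

Call:
servo_tool --rows '[[[5, 13, -1], 0, -1], [[6, 24, -4], 0, -1], [[7, 34, -7], 0, -1], [[8, 45, -9], 0, -1], [[10, 56, -11], 0, -1], [[12, 67, -12], 0, -1], [[14, 77, -13], 0, -1], [[14, 77, -13], 0, -1]]'

```text
t: 17.3
tcp_pos: [0.4721, -0.0512, 0.3649]
tool_rot: [0.122, 0.942, 0.085, 0.302]
force: [3.7, -1.7, 11.4]
finger_gap: 0.507
```

```bash
python3 -c "
from h import *
lev([(-.03,-.15),(-.03,-.05),(-.03,.05),(-.03,.15),(-.03,.25),(-.03,.35),(-.03,.45),(-.03,.52)])"
```

```text
t 17.3 grip rig [ -4.1 -36.3 221.2] |r| 224.2 lever -0.019 swing -0.163 F [ 3.7 -1.7 11.4] gap 0.507 z [ 0.59   0.087 -0.803] q [-0.43  0.35  2.03  1.04  0.39 -2.66]
-0.03 -0.15 [5, 2, 2]
-0.03 -0.05 [11, 23, 2]
-0.03 0.05 [17, 44, 3]
-0.03 0.15 [25, 64, 6]
-0.03 0.25 [34, 84, 11]
-0.03 0.35 [44, 102, 18]
-0.03 0.45 [55, 119, 26]
-0.03 0.52 [63, 131, 33]
```

Call:
servo_tool --rows '[[[7, 13, 1], 0, -1], [[12, 30, 1], 0, -1], [[18, 47, 2], 0, -1], [[25, 64, 5], 0, -1], [[33, 82, 9], 0, -1], [[42, 99, 16], 0, -1], [[53, 116, 24], 0, -1], [[61, 129, 31], 0, -1]]'

```text
t: 18.1
tcp_pos: [0.4664, 0.0913, 0.3386]
tool_rot: [0.121, 0.941, 0.083, 0.306]
force: [3.3, -0.5, 1.8]
finger_gap: 0.507
```

Run:
```python
from h import *
lev([(-.03,.52),(.05,.52),(.1,.52),(.15,.52),(.22,.52)])
s=snapshot("wrist");cv2.imwrite("pics/w5.png",s["image"])
```

```text
t 18.1 grip rig [ -4.5 105.5 195.5] |r| 222.1 lever -0.021 swing 0.495 F [ 3.3 -0.5  1.8] gap 0.507 z [ 0.595  0.082 -0.799] q [-0.08  0.4   2.07  1.28  0.13 -2.63]
-0.03 0.52 [5, 2, 3]
0.05 0.52 [-8, 6, 13]
0.1 0.52 [-16, 7, 20]
0.15 0.52 [-24, 9, 28]
0.22 0.52 [-35, 10, 39]
```

View pics/w5.png

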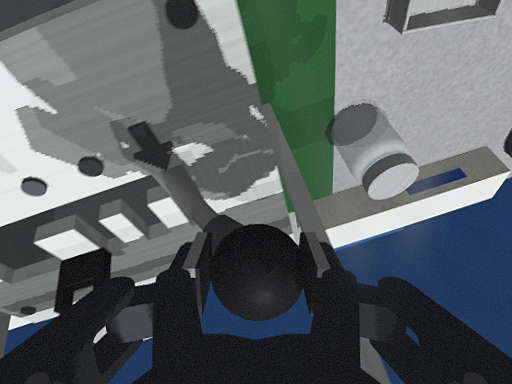

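The wrist view shows the lever rod lined up with the arrow (150,145) at the last notch, and the left post behind at (300,190). I'm easing it into the notch.

Call:
servo_tool --rows '[[[2, 3, 3], 0, -1], [[-2, 4, 9], 0, -1], [[-8, 6, 13], 0, -1], [[-12, 6, 17], 0, -1], [[-16, 7, 20], 0, -1], [[-16, 7, 20], 0, -1]]'

```text
t: 18.75
tcp_pos: [0.4921, 0.0959, 0.3337]
tool_rot: [0.12, 0.941, 0.084, 0.306]
force: [4.1, 1.6, 3.5]
finger_gap: 0.505
```

Run:
```python
from h import *
lev([(.1,.52),(.15,.52),(.22,.52)])
```

```text
t 18.75 grip rig [ 21.4 109.5 190.7] |r| 220.9 lever 0.097 swing 0.521 F [4.1 1.6 3.5] gap 0.505 z [ 0.596  0.083 -0.798] q [-0.06  0.44  2.01  1.13  0.13 -2.47]
0.1 0.52 [0, -1, 1]
0.15 0.52 [-8, 1, 8]
0.22 0.52 [-19, 2, 19]
```

Call:
servo_tool --rows '[[[-5, 1, 5], 0, -1], [[-9, 1, 9], 0, -1], [[-13, 1, 13], 0, -1], [[-13, 1, 13], 0, -1]]'

```text
t: 19.15
tcp_pos: [0.5105, 0.0941, 0.3316]
tool_rot: [0.12, 0.94, 0.084, 0.307]
force: [6.5, 6.2, -1.1]
finger_gap: 0.506
```

Run:
```python
from h import *
lev([(.22,.52)])
```

```text
t 19.15 grip rig [ 40.  107.3 188.7] |r| 220.7 lever 0.183 swing 0.517 F [ 6.5  6.2 -1.1] gap 0.506 z [ 0.597  0.084 -0.798] q [-0.06  0.46  1.97  1.03  0.14 -2.36]
0.22 0.52 [-5, 1, 7]
```

Lever ≈ 0.18, swing ≈ 0.517, so it is inside the notch. I'm opening a little and backing out along the tool axis.

Call:
servo_tool --rows '[[[0, 0, 0], 0, 0.15], [[0, 0, 0], 0, 0.3], [[0, 0, 0], 0, 0.35], [[0, 0, -10], 0, 0.4], [[0, 0, -30], 0, 0.4], [[0, 0, -60], 0, 0.4], [[0, 0, -90], 0, 0.4], [[0, 0, -110], 0, 0.4]]'

```text
t: 19.95
tcp_pos: [0.4433, 0.0846, 0.4202]
tool_rot: [0.12, 0.94, 0.084, 0.307]
force: [0.8, 0.1, 0.8]
finger_gap: 0.7
```

Run:
```python
from h import *
s=snapshot("wrist");cv2.imwrite("pics/w6.png",s["image"]);P,_,_=cloud(s);r=torig(P)
m=(r[...,0]>-30)&(r[...,0]<80)&(r[...,1]>75)&(r[...,1]<133)&(r[...,2]>188)&(r[...,2]<250)
q=r[m];A=np.c_[2*q,np.ones(len(q))];c=np.linalg.lstsq(A,(q**2).sum(1),rcond=None)[0]
c3=c[:3];print(m.sum(),"knob",c3.round(1),"lever %.3f swing %.3f"%(np.arcsin(c3[0]/220),np.arctan2(c3[1],c3[2]-20)))
s=snapshot("top");P,_,_=cloud(s);Z=P[...,2]
cv2.imwrite("pics/top3.png",cv2.resize(s["image"],None,fx=1.55,fy=1.55))
m=(Z>.034)&(Z<.05)&(abs(P[...,1]-.345)<.04)&(abs(P[...,0]-.462)<.115)
q=P[m];print("link",q.min(0),q.max(0)); print(sense()["force"])
```

```text
2527 knob [ 50.2 105.8 204.9] lever 0.230 swing 0.520
link [0.36092713 0.32131879 0.03412395] [0.55610845 0.36768454 0.04546362]
[ 0.29876831 -0.47581377  0.17271419]
```

View pics/w6.png

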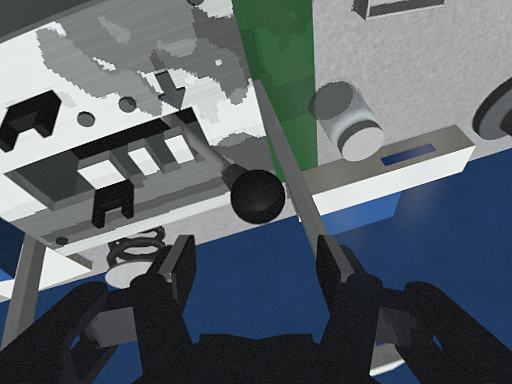

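View pics/top3.png

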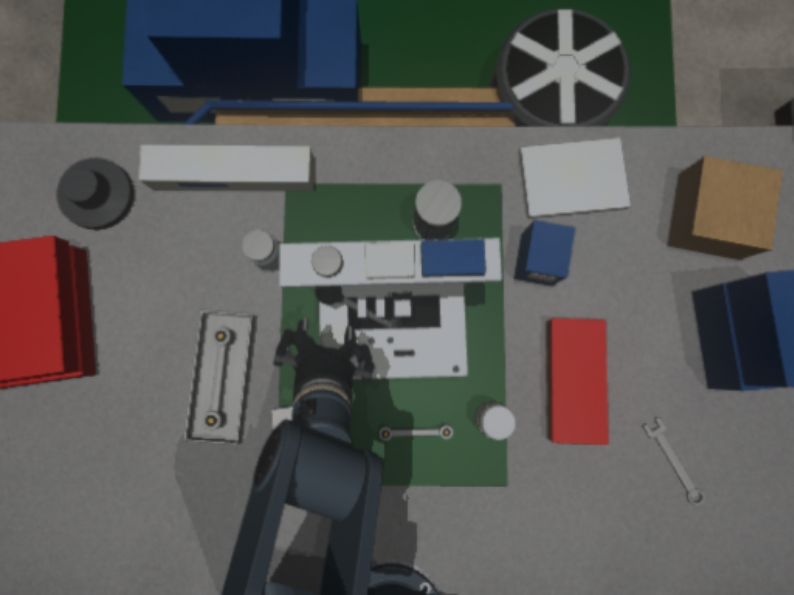

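The wrist view shows the lever home in the arrow's notch, with the knob at (258,195) and the hand clear. The top view shows the link flat in the tray, eyes at (221,336) and (212,421), and the bystanders unmoved. I'm handing in.

```bash
python3 -c "
from h import *
print(sense()['t'],sense()['qd'].round(3));sign_off()"
```

```text
20.05 [ 0.001  0.061 -0.013  0.046 -0.031 -0.042]
the job is handed in; nothing more can be done
```

The job is handed in at 20.05 s, and every last check met its condition; the hand-in itself reports no verdict.

- **Link:** I lifted it out of the saddles, set it down in the tray and released it. It lies flat along the tray, centred within about 5 mm of the tray's centre, and had not moved in the final view.
- **Lever:** the commands could not tilt the hand directly, so I used short out-of-reach pulls high above the rig. That gave about 37° of lean. I then gripped the knob, pulled it out of the bay, took it along the gate into the left notch at the arrow and let go. The spring holds it home: knob fit lever 0.23, swing 0.52. The 0.23 is slightly over the 0.22 stop, within measuring error.
- **Clearance:** the hand had backed off about 110 mm from the knob and the tool force was about 0.6 N. The bystanders looked unmoved in the top view, except that the white box was partly hidden by the arm. At hand-in the joints still showed small residual speeds, up to 0.06 rad/s.
- **Disagreements:**
  - The knob started at swing about -0.55, outside the stated -0.50 to -0.34.
  - The last joint (q6) sat at its -2.85 limit around the grasp. I turned the hand by up to 14° to ease this, with no ill effect seen.

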